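Close the red snack tin and lower the trolley gate

ROBOT

A 6-joint arm with a two-finger parallel gripper is mounted at the origin on the work surface. World frame = base frame: x ahead of the robot, y to its left, z up, the work surface at z = 0. Lengths are in m, angles in degrees, forces in N, time in s.
With the tool pointing down it reaches from about 0.25 to 0.8 m from the base axis. Payload 8.5 kg.
Tool frame: the origin (TCP) lies midway between the tips of the shut fingers; the grasp point (between the pads) lies 19 mm behind it; z points along the fingers, y is the line along which they close (so a half turn about z gives the same grasp; the last joint's range is limited). The gripper opens to 85 mm and grips with 20 to 120 N. Pads are 22 mm wide; open, the fingers measure 114 mm over their backs; the gripper's body (76 mm by 85 mm) begins 54 mm behind the grasp point. The pads swing forward as they close: fully open they stand 13 mm farther back than shut.
Start: joints at [-65.661, 13.648, -0.773, 75.585, 0, 90], TCP at [0.216, -0.478, 0.202] pointing down, gripper open.
Joint ranges: [-152.45, 152.45], [-59.26, 108.67], [-65.41, 83.53], [-104.44, 129.93], [-82.83, 76.93], [-180, 180]. Speed limits (degrees/s): [127.2, 127.2, 159.86, 180, 180, 180].

INTERFACE

Orientations are given as [roll, pitch, yaw] about the fixed x, y, z axes, in that order (R = Rz(yaw) Ry(pitch) Rx(roll)).
In Python, from bench import robot gives the robot as it stands.
- The arm moves only by the tool drive_tool, never from a script. Its argument "deltas" is a list of rows, each a list of 3 entries, a list of its own where there are three numbers: the shift along the tool's x, y, z scaled (see below), then the turn, a rotation vector about the tool's x, y, z scaled (see below), then the finger opening in mm, from 0 to 85.4. A call has 1 to 12 rows; each row shifts and turns the commanded pose from where the row before left it, along the tool's axes as they then stand; what a row does not reach is not made up. The controller multiplies each number of a shift by 0.025 m and each number of a turn by 0.08 rad. A row lasts 1/10 s, in which the tool goes at most 50 mm and 8.59 degrees, less where a joint would pass 70% of its speed; a pose out of reach is approached as far as the arm can. A call with a number of a shift or a turn outside -1 to 1 is refused whole. A call with a gripper value outside its range is refused whole. The fingers move at their own pace and stop on an object; the grip force is fixed at half the most. Time passes only in rows, so rows that do not move let the fingers close. It gives the time, the measured TCP pose, the force, the opening and the grip force at its end, in the units of the state.
- robot.get_state(): the state, without advancing time (a new reading comes with each control period).
- robot.grab_frame(name): name is "scene" or "top"; returns a dict with "image" (420x560x3 uint8, red, green, blue), "range_z" (420x560 float32, m along the optical axis (not along the pixel's ray), 0 where there is no reading), "mtx" (3x3 intrinsics, pixels), "distortion" ([k1, k2, p1, p2, k3] as OpenCV has them; the pictures are not rectified), "T" (4x4, takes a point from camera to world coordinates). Camera axes: x right, y down, z forward; pixel columns grow to the right and rows downward; lengths in m; the calibration is good to about 2 mm. A picture is of the moment at which its call begins.
- robot.hand_in(): hands the job in; it is judged then, once.
The state is a dict: "time_s": time; "qpos": joint angles; "joint_vel": joint speeds; "tau": joint torques, N m; "ee_pos": TCP position; "tcp_rot": TCP orientation; "force": force on the tool from outside, world axes, zero at the start; "torque": the same for the moment, N m; "opening": finger opening in m; "grasp_force": force on a finger pad.
Only numpy, scipy, OpenCV 4.12 (cv2) and the standard library are available. Lean on these libraries where they do the work, as an engineer would, in place of code of your own. Each camera call takes 0.05 s, during which the arm holds its last target. There are 200 camera calls.

TASK

Make the minibar shelf ready to roll: with the fingertips, gently press the raised lid of the red snack tin down until it is fully home, then push the chrome lever fully over, away from the robot, so that the front gate comes down, and withdraw. Do not lift the red tin or push it out of its place, and do not touch the blue and cream tins, whose lids stay up, or the tumblers, coaster and bottle opener.

Things in the scene. Friction and masses are not known exactly. Their poses are not given: they have to be found in the camera images.
- red_tin: The red round enamel snack tin, 76 mm in diameter, wall 62 mm high under a lid 12 mm thick, roughly 0.3 to 0.55 kg with its lid, standing loose on the shelf. Origin: centre of its underside, z up. It is the one to be closed. Slides if pushed sideways.
- red_lid_top (a point): Centre of the flat top of the red tin's lid (a 14 mm brass dot), 82 mm above the shelf with the lid raised, 74 mm with it shut. z up.
- red_lid (a joint): How far the red tin's lid (flat disc 76 mm in diameter, 12 mm thick) is pressed down: 0 = standing 8 mm proud, 0.008 = fully home. It slides straight down against about 4 N of friction, stays where it is left, and meets a hard stop at 0.008.
- blue_tin: A blue round enamel snack tin, 76 mm in diameter, wall 62 mm high under a lid 12 mm thick, roughly 0.3 to 0.55 kg with its lid, standing loose on the shelf. Origin: centre of its underside, z up. Same kind, lid raised; leave alone.
- blue_lid (a joint): Blue tin's lid, as joint red_lid; 0 = raised.
- cream_tin: A cream-white round enamel snack tin, 76 mm in diameter, wall 62 mm high under a lid 12 mm thick, roughly 0.3 to 0.55 kg with its lid, standing loose on the shelf. Origin: centre of its underside, z up. Same kind, lid raised; leave alone.
- cream_lid (a joint): Cream tin's lid, as joint red_lid; 0 = raised.
- lever_stand: Fixed stand of the chrome lever: base plate 110 mm (x) by 60 mm (y), 12 mm thick, with two cheeks up to 67 mm high; pivot axis along its y, 50 mm above the shelf. Origin: centre of its underside. The lever swings in its x-z plane, from leaning 0.5 rad to its -x to leaning 0.5 rad to its +x. Its +x points roughly away from the robot.
- lever_ball (a point): Centre of the ball (28 mm in diameter) at the top of the chrome lever's 12 mm rod, 90 mm from the pivot; about 129 mm above the shelf at either end of the swing and 140 mm when upright.
- lever (a joint): Angle of the chrome lever, rad: near 0 = leaning to the stand's -x, gate up; 1.0 = fully over towards the stand's +x, at its stop, gate down. Takes about 3 N at the ball and stays where it is left. A linkage below the shelf lowers the front gate (two chrome rails between posts along the far edge) by 60 mm as the lever goes over.
- tumbler_a: Squat crystal tumbler, 80 mm in diameter at the rim, 85 mm high, loose. Origin: centre of its underside. Leave alone.
- tumbler_b: Second such tumbler, 80 mm in diameter, 85 mm high. Leave alone.
- coaster: Round walnut coaster, 94 mm in diameter, 9 mm thick, loose. Origin: centre of its underside. Leave alone.
- opener: Chrome bottle opener lying flat, 136 mm long along its x, 40 mm wide at its ring end (+x), 8 mm thick. Origin on its underside, near the middle. Leave alone.
Not all that is in view belongs to the job. There is more than one size of the red_tin; the one meant has the size given above.

How it is judged:
By the outcome, as a careful person would: the job done as asked, in the order asked, and still so for the second after the job is handed in, with the robot touching nothing.
It also fails if it takes over 45 s, if anything falls off the work surface, if the arm or the gripper's body presses on something with over 40 N, if the wrist force passes 120 N, or if a joint passes its speed limit or range.

## Working session

There is one attempt and no reset: what is moved stays moved. The work goes in short steps, Python scripts to look and compute and a tool call to move; the robot and the scene stay as the last step left them, time stands still between calls to the robot, and variables do not carry over. Pictures are saved under pics/ and viewed, at most 10 in all, crops included, and the job is handed in when it is done.

Besides the shell and the picture viewer there is one more tool, called as a command line: name --argument value ..., lists and objects as JSON in quotes. drive_tool: Moves the arm, as the interface text tells. Shifts and turns lie within -1 to 1; 1 stands for 0.025 m of shift or 0.08 rad of turn. Its arguments: {"type":"object","properties":{"deltas":{"type":"array"}},"required":["deltas"]}

```bash
mkdir -p pics
cat > h.py <<'E'
import numpy as np, cv2
from bench import robot
def grab(n):
    f=robot.grab_frame(n); np.savez(f'{n}.npz',**{k:np.asarray(v) for k,v in f.items()}); return f
def cloud(f):
    h,w=f['range_z'].shape
    u,v=np.meshgrid(np.arange(w),np.arange(h))
    p=cv2.undistortPoints(np.stack([u,v],-1).reshape(-1,1,2).astype(np.float64),f['mtx'],f['distortion']).reshape(h,w,2)
    z=f['range_z'].astype(float)
    c=np.dstack([p*z[...,None],z])
    P=c@f['T'][:3,:3].T+f['T'][:3,3]; P[z==0]=np.nan
    return P
E
python3 - <<'E'
from h import *
for n in('scene','top'):
    f=grab(n); cv2.imwrite(f'pics/{n}0.png',f['image'][...,::-1])
    print(n,f['T'].round(3).tolist())
s=robot.get_state(); print(s['ee_pos'],s['tcp_rot'],s['opening'],s['force'],s['time_s'])
E
```

```text
scene [[-0.767, 0.438, -0.469, 0.961], [0.641, 0.512, -0.571, 0.531], [-0.01, -0.739, -0.674, 0.713], [0.0, 0.0, 0.0, 1.0]]
top [[0.109, -0.967, 0.23, 0.339], [-0.994, -0.106, 0.024, 0.004], [0.001, -0.231, -0.973, 1.057], [0.0, 0.0, 0.0, 1.0]]
[ 0.21621505 -0.4779751   0.20154182] [-1.79927396e+02  1.84495210e-03  2.43419109e+01] 0.08540076912136199 [0.11321395 0.40463253 0.47817589] 0.1
```

View pics/scene0.png

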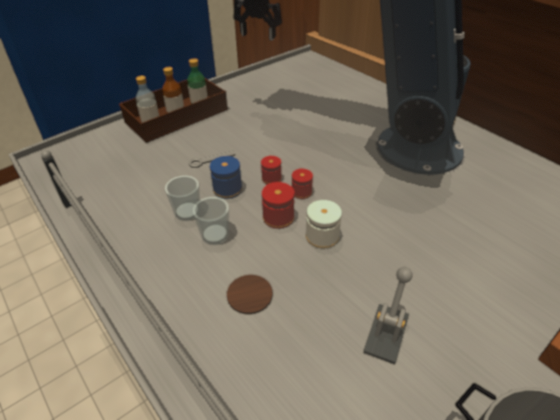

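View pics/top0.png

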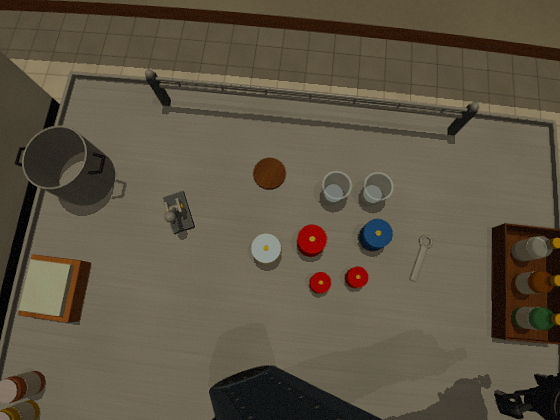

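The red tin meant is the larger one, at scene (278,204) and top (312,240), with two small red decoys nearby. The lever is at top (180,212) with its ball near (170,217). Next I measure both.

Run:
```python
from h import *
for n in('scene','top'):
    f=dict(np.load(f'{n}.npz')); P=cloud(f); hsv=cv2.cvtColor(f['image'],cv2.COLOR_RGB2HSV)
    H,S,V=[hsv[...,i].astype(int) for i in range(3)]
    z=P[...,2]
    def rep(name,m):
        k,l,st,c=cv2.connectedComponentsWithStats(m.astype(np.uint8))
        for i in range(1,k):
            if st[i,4]>30:
                q=P[l==i]; q=q[~np.isnan(q[:,2])]
                if not len(q): continue
                (cx,cy),r=cv2.minEnclosingCircle(q[:,:2].astype(np.float32))
                print(n,name,st[i,4],c[i].round(),'med',np.median(q,0).round(4),'circ',round(cx,4),round(cy,4),round(r,4),'zmax',q[:,2].max().round(4))
    red=((H<8)|(H>172))&(S>150)
    ok=(P[...,0]>.2)&(P[...,0]<.75)&(abs(P[...,1])<.45)
    lidtop=ok&(z>.076)&(z<.088); rep('z76-88',lidtop)
    rep('small z45-72 red',ok&red&(z>.04)&(z<.074))
    L=ok&(P[...,1]>.1)&(z>.006); rep('lever',L)
    q=P[L&(z>.11)&(z<.16)]; print('ball pts',len(q),q.mean(0),q.min(0),q.max(0))
    if len(q)>8:
        A=np.c_[2*q,np.ones(len(q))]; s=np.linalg.lstsq(A,(q**2).sum(1),rcond=None)[0]; print('sphere',s[:3],np.sqrt(s[3]+s[:3]@s[:3]))
    b=P[L&(z<.02)&(z>.008)]; 
    if len(b): print('base',cv2.minAreaRect(b[:,:2].astype(np.float32)))
    c=P[L&(z>.045)&(z<.07)]
    if len(c): print('cheeks',c.mean(0))
```

```text
scene z76-88 469 [224. 165.] med [ 0.5375 -0.2058  0.0817] circ 0.5368 -0.2092 0.0389 zmax 0.0854
scene z76-88 315 [181. 187.] med [ 0.6609 -0.2014  0.0833] circ 0.6611 -0.2024 0.041 zmax 0.0878
scene z76-88 614 [277. 193.] med [ 0.5059 -0.0399  0.0816] circ 0.5029 -0.0419 0.0406 zmax 0.0854
scene z76-88 357 [210. 210.] med [ 0.6501 -0.0939  0.0829] circ 0.6504 -0.0927 0.041 zmax 0.0879
scene z76-88 705 [323. 212.] med [0.4701 0.0739 0.0816] circ 0.4679 0.0712 0.0394 zmax 0.0847
scene z76-88 50 [395. 305.] med [0.5386 0.3266 0.0813] circ 0.5374 0.3257 0.007 zmax 0.0875
scene small z45-72 red 187 [271. 162.] med [ 0.4246 -0.166   0.0576] circ 0.4238 -0.1679 0.0269 zmax 0.0612
scene small z45-72 red 210 [302. 176.] med [ 0.4009 -0.0729  0.0578] circ 0.3991 -0.0768 0.0269 zmax 0.0608
scene small z45-72 red 137 [273. 209.] med [ 0.5338 -0.0244  0.0586] circ 0.5135 -0.0317 0.0326 zmax 0.0736
scene lever 386 [332. 232.] med [0.4738 0.1058 0.0485] circ 0.468 0.1013 0.0251 zmax 0.0835
scene lever 2159 [389. 324.] med [0.5546 0.3309 0.0139] circ 0.5497 0.3314 0.062 zmax 0.1452
scene lever 602
[... 1099 characters left out ...]
ll z45-72 red 326 [320. 282.] med [ 0.3955 -0.0757  0.0583] circ 0.396 -0.0756 0.0266 zmax 0.064
top lever 307 [261. 172.] med [0.6879 0.1154 0.0099] circ 0.6879 0.1074 0.0431 zmax 0.0181
top lever 901 [177. 212.] med [0.5384 0.3211 0.014 ] circ 0.5473 0.3316 0.0613 zmax 0.1455
top lever 44 [253. 246.] med [0.4661 0.1029 0.0824] circ 0.4649 0.1011 0.0217 zmax 0.0865
ball pts 109 [0.50817392 0.31115942 0.13816761] [0.49574901 0.29958977 0.12492804] [0.52265532 0.32520571 0.14550399]
sphere [0.50928204 0.31339976 0.13124064] 0.013093249558236599
base ((0.652901291847229, 0.2524368464946747), (0.18871961534023285, 0.3330899477005005), 37.33223342895508)
cheeks [0.5507833  0.3277085  0.06195817]
```

Run:
```python
from h import *
for n in('scene','top'):
    f=dict(np.load(f'{n}.npz')); P=cloud(f); z=P[...,2]
    near=np.hypot(P[...,0]-.549,P[...,1]-.3315)<.075
    b=P[near&(z<.018)&(z>.009)]
    print(n,len(b),cv2.minAreaRect(b[:,:2].astype(np.float32)))
d=np.array([.502-.216,-.043+.478]); a=np.radians(24.34)
t=lambda d:(d@[np.cos(a),np.sin(a)],d@[np.sin(a),-np.cos(a)])
print(np.array(t(d))/.025, np.array(t(np.array([.509-.502,.313+.043])))/.025)
```

```text
scene 1158 ((0.5496331453323364, 0.3318309187889099), (0.11055721342563629, 0.06139172241091728), 26.322391510009766)
top 559 ((0.547870397567749, 0.33193346858024597), (0.11178280413150787, 0.060901351273059845), 26.3592529296875)
[ 17.59458369 -11.13841213] [  6.12413607 -12.85888632]
```

drive_tool --deltas '[[[0.5,-0.3,0],[0,0,0],0],[[0.9,-0.6,0],[0,0,0],0],[[0.9,-0.6,0],[0,0,0],0],[[0.9,-0.6,0],[0,0,0],0],[[0.9,-0.6,0],[0,0,0],0],[[0.9,-0.6,0],[0,0,0],0],[[0.9,-0.6,0],[0,0,0],0],[[0.9,-0.6,0],[0,0,0],0],[[0.9,-0.6,0],[0,0,0],0],[[0.9,-0.6,0],[0,0,0],0],[[0.9,-0.6,0],[0,0,0],0],[[0.9,-0.6,0],[0,0,0],0]]'

```text
time_s: 1.3
ee_pos: [0.3824, -0.2122, 0.202]
tcp_rot: [-180.0, 0.0, 24.4]
force: [0.1, 0.6, -0.9]
opening: -0.0002
grasp_force: 0.0
```

drive_tool --deltas '[[[0.9,-0.6,0],[0,0,0],0],[[0.9,-0.6,0],[0,0,0],0],[[0.9,-0.6,0],[0,0,0],0],[[0.9,-0.6,0],[0,0,0],0],[[0.9,-0.6,0],[0,0,0],0],[[0.9,-0.6,0],[0,0,0],0],[[0.9,-0.4,0],[0,0,0],0],[[0.9,-0.24,0],[0,0,0],0],[[0,0,0],[0,0,0],0],[[0,0,0],[0,0,0],0]]'

```text
time_s: 2.3
ee_pos: [0.502, -0.0424, 0.2017]
tcp_rot: [-180.0, 0.1, 24.4]
force: [-1.1, -0.8, 0.0]
opening: 0.0001
grasp_force: 0.0
```

drive_tool --deltas '[[[0,0,0.4],[0,0,0],0],[[0,0,0.8],[0,0,0],0],[[0,0,0.8],[0,0,0],0],[[0,0,0.8],[0,0,0],0],[[0,0,0.8],[0,0,0],0],[[0,0,0.5],[0,0,0],0],[[0,0,0.2],[0,0,0],0],[[0,0,0.1],[0,0,0],0],[[0,0,0],[0,0,0],0],[[0,0,0],[0,0,0],0]]'

```text
time_s: 3.3
ee_pos: [0.5028, -0.0433, 0.0927]
tcp_rot: [180.0, -0.1, 24.3]
force: [0.6, 0.2, 0.1]
opening: -0.0
grasp_force: 0.0
```

drive_tool --deltas '[[[0,0,0.05],[0,0,0],0],[[0,0,0.05],[0,0,0],0],[[0,0,0.05],[0,0,0],0],[[0,0,0.05],[0,0,0],0],[[0,0,0.05],[0,0,0],0],[[0,0,0.05],[0,0,0],0],[[0,0,0.05],[0,0,0],0],[[0,0,0.05],[0,0,0],0],[[0,0,0],[0,0,0],0],[[0,0,0],[0,0,0],0]]'

```text
time_s: 4.3
ee_pos: [0.5024, -0.0432, 0.0821]
tcp_rot: [-180.0, 0.0, 24.3]
force: [-0.2, -0.1, 1.2]
opening: 0.0002
grasp_force: 0.0
```

Contact is about to begin at the expected height; I press on slowly to about 0.075 m.

drive_tool --deltas '[[[0,0,0.04],[0,0,0],0],[[0,0,0.04],[0,0,0],0],[[0,0,0.04],[0,0,0],0],[[0,0,0.04],[0,0,0],0],[[0,0,0.04],[0,0,0],0],[[0,0,0.04],[0,0,0],0],[[0,0,0],[0,0,0],0],[[0,0,0],[0,0,0],0]]'

```text
time_s: 5.1
ee_pos: [0.5025, -0.0432, 0.0761]
tcp_rot: [-180.0, 0.0, 24.3]
force: [-0.0, 0.2, 0.5]
opening: 0.0003
grasp_force: 0.0
```

drive_tool --deltas '[[[0,0,0.03],[0,0,0],0],[[0,0,0.03],[0,0,0],0],[[0,0,0],[0,0,0],0]]'

```text
time_s: 5.4
ee_pos: [0.5024, -0.0432, 0.0745]
tcp_rot: [-180.0, 0.0, 24.3]
force: [0.6, -0.5, -0.2]
opening: 0.0003
grasp_force: 0.0
```

drive_tool --deltas '[[[0,0,0.02],[0,0,0],0],[[0,0,0],[0,0,0],0]]'

```text
time_s: 5.6
ee_pos: [0.5024, -0.0432, 0.074]
tcp_rot: [-180.0, 0.0, 24.3]
force: [0.9, 0.4, -0.5]
opening: 0.0001
grasp_force: 0.0
```

drive_tool --deltas '[[[0,0,0.02],[0,0,0],0],[[0,0,0.02],[0,0,0],0]]'

```text
time_s: 5.8
ee_pos: [0.5025, -0.0432, 0.0731]
tcp_rot: [-180.0, -0.0, 24.3]
force: [0.6, 0.0, 0.4]
opening: 0.0003
grasp_force: 0.0
```

Run:
```python
from h import *
f=grab('scene'); cv2.imwrite('pics/s1.png',cv2.resize(f['image'][130:260,200:380,::-1],(720,520),interpolation=cv2.INTER_CUBIC))
print(robot.get_state()['force'],robot.get_state()['ee_pos'])
P=cloud(f)
for n,(x,y) in dict(red=(.502,-.043),blue=(.535,-.208),cream=(.466,.071)).items():
    r=np.hypot(P[...,0]-x,P[...,1]-y); m=(r<.037)&(r>.02)&(P[...,2]>.07)&(P[...,2]<.09); print(n,m.sum(),np.median(P[m][:,2]))
```

```text
[-0.11064076 -1.46400285  0.14100287] [ 0.50241575 -0.0431768   0.0729929 ]
red 352 0.08156327377838701
blue 359 0.08146194797109307
cream 456 0.08166250363421951
```

View pics/s1.png

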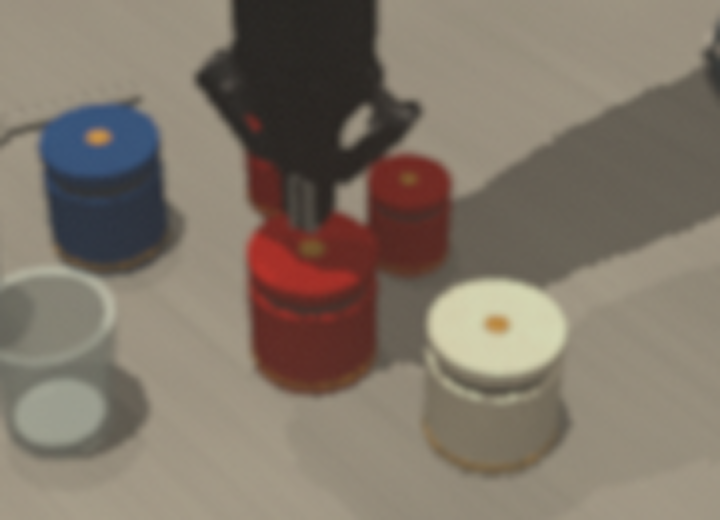

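The red tin's brass dot is clear at crop (312,247), and the fingertips end at (305,228), so they seem to hover above the lid and it is still raised. I'll measure the true tip height.

Run:
```python
from h import *
for n in('scene','top'):
    f=dict(np.load('scene.npz')) if n=='scene' else grab(n)
    P=cloud(f); r=np.hypot(P[...,0]-.502,P[...,1]+.043)
    m=(r<.035)&(P[...,2]>.087)&(P[...,2]<.13); q=P[m]
    print(n,len(q))
    if len(q):
        print(q.min(0),np.sort(q[:,2])[:12].round(4))
        for a in np.arange(.087,.13,.006):
            s=q[(q[:,2]>=a)&(q[:,2]<a+.006)]
            if len(s): print(round(a,3),len(s),s.mean(0).round(4),s.min(0).round(4),s.max(0).round(4))
f=dict(np.load('scene.npz'))
def px(p):
    T=np.linalg.inv(f['T']); c=T[:3,:3]@p+T[:3,3]; return cv2.projectPoints(c.reshape(1,3),np.zeros(3),np.zeros(3),f['mtx'],f['distortion'])[0].ravel()
for z in(.073,.082,.09,.1): 
    u=px(np.array([.5024,-.0432,z])); print(z,u,(u-[200,130])*4)
s=robot.get_state(); print(s['qpos'],s['force'],s['ee_pos'])
```

```text
scene 109
[ 0.49298372 -0.05273068  0.10461121] [0.1046 0.1051 0.1056 0.1062 0.1064 0.1069 0.1073 0.1077 0.1078 0.108
 0.1083 0.1087]
0.099 1 [ 0.5124 -0.0386  0.1046] [ 0.5124 -0.0386  0.1046] [ 0.5124 -0.0386  0.1046]
0.105 19 [ 0.5119 -0.0375  0.1081] [ 0.505  -0.0509  0.1051] [ 0.517  -0.03    0.1102]
0.111 28 [ 0.5093 -0.037   0.1145] [ 0.493  -0.0508  0.1117] [ 0.5175 -0.0274  0.1168]
0.117 25 [ 0.5099 -0.0375  0.1202] [ 0.4935 -0.0527  0.1172] [ 0.5168 -0.0277  0.1228]
0.123 30 [ 0.5083 -0.0361  0.126 ] [ 0.4932 -0.0521  0.1233] [ 0.5172 -0.0274  0.1289]
0.129 6 [ 0.5127 -0.0404  0.1293] [ 0.5067 -0.0504  0.1291] [ 0.5158 -0.031   0.1294]
top 0
0.073 [277.39697169 194.7556125 ] [309.58788677 259.02245   ]
0.082 [277.33109697 191.77727433] [309.3243879  247.10909732]
0.09 [277.27188073 189.09861907] [309.08752294 236.39447629]
0.1 [277.19697184 185.70825388] [308.78788734 222.83301552]
[-4.91805786e+00  1.61986875e+01 -1.71569768e+01  5.66551968e+01
  4.66783965e-03  1.50743849e+02] [-0.59214787 -0.97841778 -0.09977521] [ 0.50241891 -0.04320453  0.07301316]
```

The cloud puts the true tips at about z = 0.104 while the TCP reads 0.073; xy agrees. So I go by contact force and camera and continue down slowly.

drive_tool --deltas '[[[0,0,0.1],[0,0,0],0],[[0,0,0.1],[0,0,0],0],[[0,0,0.1],[0,0,0],0],[[0,0,0.1],[0,0,0],0],[[0,0,0.1],[0,0,0],0],[[0,0,0.1],[0,0,0],0],[[0,0,0],[0,0,0],0],[[0,0,0],[0,0,0],0]]'

```text
time_s: 6.7
ee_pos: [0.5024, -0.0432, 0.0581]
tcp_rot: [-180.0, 0.0, 24.3]
force: [-0.0, -0.2, 0.7]
opening: 0.0001
grasp_force: 0.0
```

```bash
cat > m.py <<'E'
from h import *
f=grab('scene'); P=cloud(f); z=P[...,2]
r=np.hypot(P[...,0]-.502,P[...,1]+.043)
m=(r<.024)&(z>.087)&(z<.13); print('tip',m.sum(),np.sort(P[m][:,2])[:6].round(4))
for n,(x,y) in dict(red=(.502,-.043),blue=(.535,-.208),cream=(.466,.071)).items():
    r=np.hypot(P[...,0]-x,P[...,1]-y); k=(r<.036)&(r>.02)&(z>.07)&(z<.086); print(n,k.sum(),np.median(P[k],0).round(4))
s=robot.get_state(); print(s['force'],s['ee_pos'])
E
python3 m.py
```

```text
tip 166 [0.0887 0.0891 0.0893 0.0898 0.0907 0.0911]
red 292 [ 0.5105 -0.0315  0.0816]
blue 321 [ 0.537  -0.1993  0.0816]
cream 415 [0.4694 0.0743 0.0817]
[ 0.12404316 -0.38806732 -0.69962545] [ 0.50250558 -0.04321205  0.05814484]
```

drive_tool --deltas '[[[0,0,0.06],[0,0,0],0],[[0,0,0.06],[0,0,0],0],[[0,0,0.04],[0,0,0],0],[[0,0,0.04],[0,0,0],0],[[0,0,0],[0,0,0],0]]'

```text
time_s: 7.25
ee_pos: [0.5025, -0.0432, 0.053]
tcp_rot: [-180.0, 0.0, 24.3]
force: [-0.7, -0.4, 0.5]
opening: 0.0001
grasp_force: 0.0
```

drive_tool --deltas '[[[0,0,0.04],[0,0,0],0],[[0,0,0.04],[0,0,0],0],[[0,0,0],[0,0,0],0]]'

```text
time_s: 7.55
ee_pos: [0.5025, -0.0432, 0.0511]
tcp_rot: [-180.0, -0.0, 24.3]
force: [-0.0, 0.3, 2.1]
opening: -0.0002
grasp_force: 1.0
```

drive_tool --deltas '[[[0,0,0.04],[0,0,0],0],[[0,0,0.04],[0,0,0],0],[[0,0,0],[0,0,0],0]]'

```text
time_s: 7.85
ee_pos: [0.5025, -0.0432, 0.049]
tcp_rot: [-180.0, -0.0, 24.3]
force: [-0.8, 0.6, 1.3]
opening: -0.0002
grasp_force: 0.8
```

drive_tool --deltas '[[[0,0,0.04],[0,0,0],0],[[0,0,0.04],[0,0,0],0],[[0,0,0.04],[0,0,0],0],[[0,0,0],[0,0,0],0]]'

```text
time_s: 8.25
ee_pos: [0.5025, -0.0432, 0.0459]
tcp_rot: [-180.0, 0.0, 24.3]
force: [-0.7, -0.8, 0.8]
opening: -0.0001
grasp_force: 0.4
```

drive_tool --deltas '[[[0,0,0.04],[0,0,0],0],[[0,0,0],[0,0,0],0]]'

```text
time_s: 8.45
ee_pos: [0.5025, -0.0432, 0.045]
tcp_rot: [-180.0, 0.0, 24.3]
force: [0.2, -0.9, 1.8]
opening: -0.0001
grasp_force: 0.5
```

```bash
python3 m.py
```

```text
tip 220 [0.0871 0.0873 0.0874 0.0874 0.0878 0.0879]
red 276 [ 0.5109 -0.0334  0.0738]
blue 317 [ 0.5377 -0.1989  0.0815]
cream 410 [0.4678 0.0736 0.0818]
[ 0.00833771 -0.06647239  0.2990717 ] [ 0.50244924 -0.04320894  0.04497905]
```

drive_tool --deltas '[[[0,0,0.02],[0,0,0],0],[[0,0,0],[0,0,0],0]]'

```text
time_s: 8.7
ee_pos: [0.5025, -0.0432, 0.0448]
tcp_rot: [180.0, -0.0, 24.3]
force: [-1.8, -0.5, 5.1]
opening: -0.0002
grasp_force: 2.7
```

drive_tool --deltas '[[[0,0,0.02],[0,0,0],0],[[0,0,0],[0,0,0],0]]'

```text
time_s: 8.9
ee_pos: [0.5025, -0.0432, 0.0448]
tcp_rot: [180.0, -0.0, 24.3]
force: [-2.9, 0.6, 10.2]
opening: -0.0002
grasp_force: 5.4
```

The hard stop is met at 10 N, with the lid at 0.074, so tip z is the reported z + 0.029. I retreat and go to the lever's near side.

drive_tool --deltas '[[[0,0,-0.2],[0,0,0],0],[[0,0,-0.6],[0,0,0],0],[[0,0,-0.8],[0,0,0],0],[[0,0,-0.8],[0,0,0],0],[[0,0,-0.8],[0,0,0],0],[[0,0,-0.8],[0,0,0],0],[[0,0,-0.4],[0,0,0],0],[[0,0,0],[0,0,0],0]]'

```text
time_s: 9.7
ee_pos: [0.5032, -0.0433, 0.1551]
tcp_rot: [179.9, -0.1, 24.3]
force: [1.0, -0.0, -0.6]
opening: -0.0002
grasp_force: 0.0
```

drive_tool --deltas '[[[0.1,-0.4,0],[0,0,0],0],[[0.26,-0.8,0],[0,0,0],0],[[0.26,-0.8,0],[0,0,0],0],[[0.26,-0.8,0],[0,0,0],0],[[0.26,-0.8,0],[0,0,0],0],[[0.26,-0.8,0],[0,0,0],0],[[0.26,-0.8,0],[0,0,0],0],[[0.26,-0.8,0],[0,0,0],0],[[0.26,-0.8,0],[0,0,0],0],[[0.26,-0.8,0],[0,0,0],0],[[0.26,-0.8,0],[0,0,0],0],[[0.26,-0.8,0],[0,0,0],0]]'

```text
time_s: 10.9
ee_pos: [0.4738, 0.198, 0.1527]
tcp_rot: [-180.0, 0.1, 24.4]
force: [-0.0, -1.1, 0.5]
opening: -0.0001
grasp_force: 0.0
```

drive_tool --deltas '[[[0.26,-0.8,0],[0,0,0],0],[[0.26,-0.8,0],[0,0,0],0],[[0.26,-0.8,0],[0,0,0],0],[[0.22,-0.8,0],[0,0,-0.2],0],[[0,-0.37,0],[0,0,-0.2],0],[[0,0,0],[0,0,0],0],[[0,0,0],[0,0,0],0]]'

```text
time_s: 11.6
ee_pos: [0.471, 0.2639, 0.1549]
tcp_rot: [-178.7, -0.0, 28.5]
force: [-0.0, -0.1, 1.1]
opening: 0.0002
grasp_force: 0.0
```

Run:
```python
from h import *
f=grab('scene'); cv2.imwrite('pics/s2.png',f['image'][...,::-1])
P=cloud(f);z=P[...,2]
s=robot.get_state(); print(s['force'],s['ee_pos'],s['tcp_rot'])
for n,(x,y) in dict(red=(.502,-.043),blue=(.535,-.208),cream=(.466,.071)).items():
    m=(np.hypot(P[...,0]-x,P[...,1]-y)<.045)&(z>.07)&(z<.09); q=P[m]; print(n,len(q),np.median(q,0).round(4),np.round(cv2.minEnclosingCircle(q[:,:2].astype(np.float32))[0],4))
e=s['ee_pos']; m=(np.hypot(P[...,0]-e[0],P[...,1]-e[1])<.025)&(z>.13)&(z<.25); print('tip',np.sort(P[m][:,2])[:5],e)
```

```text
[ 0.31581308  0.46151573 -0.02746942] [0.47111174 0.26367586 0.15493875] [-1.78732987e+02 -1.92302718e-02  2.84975097e+01]
red 592 [ 0.5055 -0.0403  0.0736] [ 0.5025 -0.0433]
blue 521 [ 0.5394 -0.2032  0.0814] [ 0.5339 -0.208 ]
cream 758 [0.4711 0.0747 0.0815] [0.4669 0.072 ]
tip [0.18621832 0.18636707 0.18697488 0.18711726 0.18752735] [0.47111174 0.26367586 0.15493875]
```

View pics/s2.png

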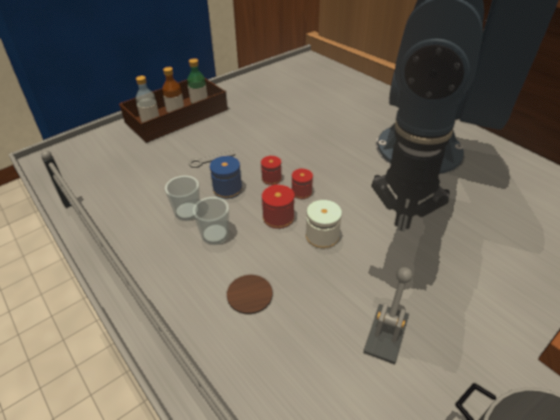

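The red lid at (278,195) reads shut and the tin has not moved, while the blue and cream lids are still up. The fingers stand at (403,215), short of the ball at (404,274), because joint 6 is at its limit. I turn the tool 90° the other way.

drive_tool --deltas '[[[0,0,0],[0,0,-0.5],0],[[0,0,0],[0,0,-1],0],[[0,0,0],[0,0,-1],0],[[0,0,0],[0,0,-1],0],[[0,0,0],[0,0,-1],0],[[0,0,0],[0,0,-1],0],[[0,0,0],[0,0,-1],0],[[0,0,0],[0,0,-1],0],[[0,0,0],[0,0,-1],0],[[0,0,0],[0,0,-1],0],[[0,0,0],[0,0,-1],0],[[0,0,0],[0,0,-1],0]]'

```text
time_s: 12.85
ee_pos: [0.4714, 0.2634, 0.1551]
tcp_rot: [-179.3, -1.0, 81.4]
force: [0.8, 0.7, 0.3]
opening: -0.0001
grasp_force: 0.0
```

drive_tool --deltas '[[[0,0,0],[0,0,-1],0],[[0,0,0],[0,0,-1],0],[[0,0,0],[0,0,-1],0],[[0,0,0],[0,0,-1],0],[[0,0,0],[0,0,-1],0],[[0,0,0],[0,0,-1],0],[[0,0,0],[0,0,-1],0],[[0,0,0],[0,0,-0.6],0],[[0,0,0],[0,0,0],0],[[0,0,0],[0,0,0],0]]'

```text
time_s: 13.85
ee_pos: [0.4714, 0.2637, 0.155]
tcp_rot: [-180.0, -1.3, 115.9]
force: [0.2, 0.2, -0.9]
opening: -0.0001
grasp_force: 0.0
```

```bash
cat > g.py <<'E'
from h import *
from scipy.spatial.transform import Rotation as R
import sys
s=robot.get_state(); Rm=R.from_euler('xyz',s['tcp_rot'],degrees=True)
print(s['ee_pos'],s['tcp_rot'],s['qpos'].round(1),s['force'].round(1))
def go(p,yaw=116.3):
    print('shift',(Rm.inv().apply(np.array(p)-s['ee_pos'])/.025).round(2),'turn',((Rm.inv()*R.from_euler('xyz',[180,0,yaw],degrees=True)).as_rotvec()/.08).round(2))
u=np.array([np.cos(np.radians(26.3)),np.sin(np.radians(26.3)),0])
ball=np.array([.5102,.3129,0])
go(ball-u*.060+[0,0,s['ee_pos'][2]])
go(ball-u*.060+[0,0,.089])
E
python3 g.py
```

```text
[0.47135513 0.26367456 0.15503905] [-179.98413508   -1.27604275  115.94611986] [28.4 16.2 -4.2 69.5  1.3 92.5] [ 0.2  0.2 -0.9]
shift [ 1.08 -0.14  0.02] turn [-0.   -0.28 -0.08]
shift [ 1.02 -0.14  2.66] turn [-0.   -0.28 -0.08]
```

drive_tool --deltas '[[[0.3,-0.1,0],[0,-0.28,-0.08],0],[[0.5,0,0],[0,0,0],0],[[0.3,0,0],[0,0,0],0],[[0,0,0.5],[0,0,0],0],[[0,0,0.8],[0,0,0],0],[[0,0,0.8],[0,0,0],0],[[0,0,0.5],[0,0,0],0],[[0,0,0],[0,0,0],0],[[0,0,0],[0,0,0],0]]'

```text
time_s: 14.75
ee_pos: [0.4566, 0.2881, 0.0904]
tcp_rot: [-180.0, 0.0, 116.5]
force: [-0.1, 0.1, -0.3]
opening: 0.0001
grasp_force: 0.0
```

Run:
```python
exec(open('g.py').read())
f=grab('scene'); cv2.imwrite('pics/s3.png',cv2.resize(f['image'][180:380,290:490,::-1],(600,600),interpolation=cv2.INTER_CUBIC))
P=cloud(f);z=P[...,2];e=s['ee_pos']
v=np.array([-u[1],u[0],0])
m=(np.hypot(P[...,0]-e[0],P[...,1]-e[1])<.03)&(z>.1)&(z<.15); q=P[m]-e; print(len(q),(q[:,2].min()+e[2]),'along',(q@u).min(),(q@u).max(),'lat',(q@v).min(),(q@v).max())
```

```text
[0.45656005 0.28812542 0.09035857] [-1.79971594e+02  1.00593567e-03  1.16469475e+02] [ 32.3  18.6 -10.8  60.7   0.   95.8] [-0.1  0.1 -0.3]
shift [-0.06 -0.04  0.  ] turn [-0.01  0.    0.04]
shift [-0.06 -0.04  0.05] turn [-0.01  0.    0.04]
110 0.11985512392259601 along 0.005695542144101977 0.01682733686793605 lat -0.011816959420204031 0.010675072224087779
```

View pics/s3.png

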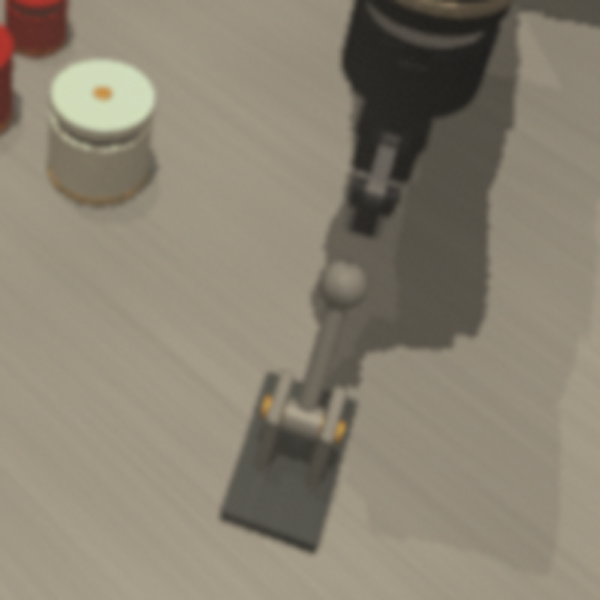

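The fingers at crop (365,225) stand behind the ball at (343,284) and are in line with the swing. I push along tool +y.

drive_tool --deltas '[[[-0.06,0.2,0],[0,0,0],0],[[0,0.3,0],[0,0,0],0],[[0,0.3,0],[0,0,0],0],[[0,0.2,0],[0,0,0],0],[[0,0.2,0],[0,0,0],0],[[0,0.2,0],[0,0,0],0],[[0,0.2,0],[0,0,0],0],[[0,0.2,0],[0,0,0],0],[[0,0.2,0],[0,0,0],0],[[0,0.2,0],[0,0,0],0],[[0,0.2,0],[0,0,0],0],[[0,0.2,0],[0,0,0],0]]'

```text
time_s: 16.0
ee_pos: [0.516, 0.3153, 0.0901]
tcp_rot: [-180.0, 0.0, 116.4]
force: [-3.7, -1.2, 2.7]
opening: -0.0001
grasp_force: 1.9
```

drive_tool --deltas '[[[0,0.2,0],[0,0,0],0],[[0,0.2,0],[0,0,0],0],[[0,0.2,0],[0,0,0],0],[[0,0.2,0],[0,0,0],0],[[0,0.2,0],[0,0,0],0],[[0,0.2,0],[0,0,0],0],[[0,0.2,0],[0,0,0],0],[[0,0.2,0],[0,0,0],0],[[0,0.1,0],[0,0,0],0],[[0,0,0],[0,0,0],0]]'

```text
time_s: 17.0
ee_pos: [0.5539, 0.3342, 0.0897]
tcp_rot: [-180.0, 0.0, 116.4]
force: [-1.9, -1.1, -2.2]
opening: -0.0
grasp_force: 1.2
```

```bash
cat > b.py <<'E'
exec(open('g.py').read())
for n in('scene','top'):
    f=grab(n);P=cloud(f);z=P[...,2];d=P-np.array([.549,.332,0]);v=np.array([-u[1],u[0],0])
    a=d@u; e=s['ee_pos']
    m=(abs(d@v)<.02)&(a>-.07)&(a<.075)&(z>.11)&(z<.15); q=P[m]
    print(n,len(q)); 
    hs=cv2.cvtColor(f['image'],cv2.COLOR_RGB2HSV)[...,2]
    g=m&(hs>80); print('bright',g.sum(),'a',np.percentile(a[g],[2,50,98]).round(4),'z',np.percentile(z[g],[2,50,98]).round(4))
    print('tcp a',(np.r_[e[:2],0]-[.549,.332,0])@u)
E
python3 b.py
```

```text
[0.55392661 0.33422899 0.08969531] [-1.79963773e+02  5.55023862e-03  1.16440880e+02] [31.1 28.5  5.3 66.8 -0.  94.7] [-1.9 -1.1 -2.2]
shift [ 0.02 -4.35  0.  ] turn [-0.01  0.    0.03]
shift [ 0.02 -4.35  0.03] turn [-0.01  0.    0.03]
scene 282
bright 206 a [0.0134 0.039  0.0463] z [0.1253 0.1417 0.1466]
tcp a 0.005404240596503155
top 38
bright 4 a [0.0261 0.0333 0.0392] z [0.1148 0.1333 0.1357]
tcp a 0.005404240596503155
```

drive_tool --deltas '[[[0,0.1,0],[0,0,0],0],[[0,0.1,0],[0,0,0],0],[[0,0.1,0],[0,0,0],0],[[0,0,0],[0,0,0],0]]'

```text
time_s: 17.5
ee_pos: [0.5607, 0.3376, 0.09]
tcp_rot: [-180.0, 0.0, 116.4]
force: [-3.2, -1.8, -2.2]
opening: -0.0
grasp_force: 1.7
```

drive_tool --deltas '[[[0,0.06,0],[0,0,0],0],[[0,0.06,0],[0,0,0],0],[[0,0,0],[0,0,0],0]]'

```text
time_s: 17.8
ee_pos: [0.5616, 0.338, 0.0899]
tcp_rot: [-179.8, 0.0, 116.4]
force: [-9.6, -4.9, 0.4]
opening: 0.0002
grasp_force: 5.3
```

drive_tool --deltas '[[[0,0.04,0],[0,0,0],0],[[0,0,0],[0,0,0],0]]'

```text
time_s: 18.0
ee_pos: [0.5618, 0.3381, 0.0899]
tcp_rot: [-179.7, 0.0, 116.4]
force: [-13.1, -6.1, 2.7]
opening: -0.0002
grasp_force: 7.0
```

```bash
python3 b.py
```

```text
[0.56175283 0.33806457 0.08988056] [-1.79724814e+02  4.72439635e-03  1.16444203e+02] [31.  29.5  7.1 67.8  0.  94.6] [-13.1  -6.1   2.7]
shift [ 0.02 -4.69  0.02] turn [-0.06  0.    0.03]
shift [ 0.02 -4.69  0.06] turn [-0.06  0.    0.03]
scene 280
bright 209 a [0.023  0.0469 0.0545] z [0.1239 0.1381 0.1433]
tcp a 0.014119771582032517
top 40
bright 5 a [0.0351 0.0416 0.0454] z [0.1151 0.1361 0.1403]
tcp a 0.014119771582032517
```

At the stop. Withdraw back, then up.

drive_tool --deltas '[[[0,-0.3,0],[0,0,0],0],[[0,-0.6,0],[0,0,0],0],[[0,-0.8,0],[0,0,0],0],[[0,-0.8,0],[0,0,0],0],[[0,-0.8,-0.4],[0,0,0],0],[[0,-0.8,-0.8],[0,0,0],0],[[0,-0.4,-0.8],[0,0,0],0],[[0,0,-0.8],[0,0,0],0],[[0,0,-0.8],[0,0,0],0],[[0,0,-0.4],[0,0,0],0],[[0,0,0],[0,0,0],0],[[0,0,0],[0,0,0],0]]'

```text
time_s: 19.3
ee_pos: [0.4635, 0.2893, 0.1897]
tcp_rot: [180.0, 0.0, 116.4]
force: [0.9, -0.5, -0.5]
opening: 0.0
grasp_force: 0.0
```

```bash
python3 b.py; python3 m.py
python3 - <<'E'
from h import *
f=grab('scene'); cv2.imwrite('pics/s4.png',f['image'][...,::-1])
P=cloud(f);z=P[...,2];d=P-np.array([.549,.332,0]);q=P[(np.hypot(d[...,0],d[...,1])<.07)&(z>.112)&(z<.16)]
A=np.c_[2*q,np.ones(len(q))]; s=np.linalg.lstsq(A,(q**2).sum(1),rcond=None)[0]; print('ball',s[:3],np.hypot(*(s[:2]-[.549,.332])))
E
```

```text
[0.46354754 0.28927184 0.18970188] [1.79989070e+02 3.28547860e-03 1.16435508e+02] [32.  16.   0.6 74.6 -0.  95.5] [ 0.9 -0.5 -0.5]
shift [ 0.02 -0.31 -0.  ] turn [0.   0.   0.03]
shift [ 0.02 -0.31  4.03] turn [0.   0.   0.03]
scene 242
bright 238 a [0.0353 0.048  0.0552] z [0.1258 0.1381 0.1432]
tcp a -0.09553859010488078
top 104
bright 75 a [0.0307 0.0403 0.0515] z [0.1332 0.141  0.1445]
tcp a -0.09553859010488078
tip 0 []
red 348 [ 0.5029 -0.0422  0.0736]
blue 301 [ 0.5369 -0.2003  0.0817]
cream 413 [0.4674 0.0732 0.0817]
[ 0.14630597 -0.39335571 -0.69856416] [0.46300361 0.28895653 0.18905157]
ball [0.58742019 0.34998246 0.13005156] 0.04242027533240135
```

View pics/s4.png

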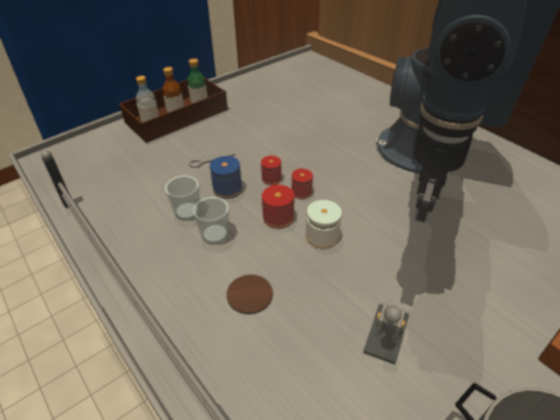

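The lever leans away at (392,315) and its ball sits 42 mm past the pivot, where 43 is expected. The gate rails at (60,190) are down, the red lid is shut, everything else is in place and the arm is clear.

```bash
python3 -c "
from bench import robot
print(robot.hand_in())"
```

```text
the job is handed in; nothing more can be done
None
```

I pressed the red tin's lid fully home, then pushed the lever over to its stop so the gate came down; the arm withdrew without touching anything else, and the job is handed in (no verdict was returned).

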